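# Roll a tube stub into the V-block and butt it against the stop

## Robot

A 7-joint arm with a two-finger parallel gripper is mounted at the origin on a cart in front of the work surface, level with it; the furniture and walls round the work are solid. World frame = base frame: x ahead of the robot, y to its left, z up, the work surface at z = 0. Lengths are in m, angles in rad, forces in N, time in s.
With the tool pointing down it reaches from about 0.35 to 0.9 m from the base axis. Payload 8.1 kg.
Tool frame: the origin (TCP) lies at the very end of the fingers, on their centre line; the grasp point (between the pads) lies 19 mm behind it (grasp_offset is the distance from the TCP to the grasp point, in m); z points along the fingers, y is the line along which they close (so a half turn about z gives the same grasp; the last joint's range is limited). The gripper opens to 92 mm and grips with 3 to 60 N. Pads are 19 mm wide; open, the fingers measure 130 mm over their backs; the gripper's body (75 mm by 190 mm) begins 47 mm behind the grasp point.
Start: joints at [-1.357, 0.434, 0.025, 1.573, -0.012, 1.134, -0.075], TCP at [0.195, 0.594, 0.227] pointing down, gripper open.
Joint ranges: [-2.62, 2.62], [-0.44, 2.09], [-1.27, 1.32], [0.08, 2.57], [-1.32, 4.46], [0.12, 2], [-2.74, 2.74]. Speed limits (rad/s): [2.22, 2.22, 3.01, 3.01, 3.14, 3.14, 3.14].

## Interface

Orientations are given as a rotation vector (axis times angle).
In Python, from plant import * gives the robot as it stands.
- The arm moves only by the tool apply_moves, never from a script. Its arguments are lists of equal length, an entry for each row: "jaw": the finger opening in m, from 0 to 0.0918; "linear": the shift along the tool's x, y, z in m, a list of three; "dr": the turn, a rotation vector about the tool's x, y, z in rad, a list of three. A call has 1 to 5 rows; each row is the pose to reach, as a shift and turn from the pose commanded when the call began, along the tool's axes at that moment; what a row does not reach only later rows make up. A row lasts 1/8 s, in which the tool goes at most 62.5 mm and 10.7 degrees, less where a joint would pass 70% of its speed; a pose out of reach is approached as far as the arm can. A call with a gripper value outside its range is refused whole. The fingers move at their own pace and stop on an object; the grip force is fixed at half the most. Time passes only in rows, so rows that repeat a pose let the fingers close. It gives the time, the measured TCP pose, the force, the opening and the grip force at its end, in the units of the state.
- observe(): the state, without advancing time (a new reading comes with each control period).
- grab_frame(name): name is "scene" or "top" or "wrist"; returns a dict with "frame" (420x560x3 uint8, blue, green, red), "K" (3x3 intrinsics, pixels), "dist" ([k1, k2, p1, p2, k3] as OpenCV has them; the pictures are not rectified), "origin" and "rotation" of the camera in the world. Camera axes: x right, y down, z forward; pixel columns grow to the right and rows downward; lengths in m; the calibration is good to about 2 mm. A picture is of the moment at which its call begins. There is no depth.
- sign_off(): hands the job in; it is judged then, once.
The state is a dict: "time_s": time; "joints": joint angles; "joint_velocities": joint speeds; "joint_torque": joint torques, N m; "tcp_pos": TCP position; "tool_rot": TCP orientation; "contact_force": force on the tool from outside, world axes, zero at the start; "wrist_torque": the same for the moment, N m; "width": finger opening in m; "grip_force": force on a finger pad.
Only numpy, scipy, OpenCV 4.12 (cv2) and the standard library are available. Lean on these libraries where they do the work, as an engineer would, in place of code of your own. Each camera call takes 0.05 s, during which the arm holds its last target. There are 200 camera calls.

## Task

Without grasping or lifting it, use the fingers to roll the aluminium tube along the bench by its side, up the ramp and over the crest into the V of the blue V-block. Then push it endways along the V until its end rests against the stop plate, and leave it lying there. Do not disturb the other things on the bench.

Things in the scene. Friction and masses are not known exactly. Their poses are not given: they have to be found in the camera images.
- tube: Bare aluminium tube stub, a red band near one end, ends look black: 50 mm outside diameter, 120 mm long, about 0.4 kg, smooth (friction about 0.4). Lies on its side on the bench before the V-block's ramp, not quite parallel to the V, and rolls easily. Origin: its centre, on the axis (25 mm above the bench). Its y axis runs along the tube, red band towards -y; x and z turn as it rolls.
- v_block: Blue V-block with steel faces, fixed on the bench. Origin: on the bench below the bottom line of the V, midway along it. The V and its ramp run along its y from -95 mm (open end) to +95 mm (stop plate); the ramp side is -x. Across x: ramp foot at -75 mm, crest at -20 mm, V bottom at 0 (1 mm above the bench), far wall up at 45 degrees to 36 mm high at +35 mm, back at +47 mm.
- crest (a point): Midpoint of the ramp's top edge, 12.5 mm above the bench. The smooth ramp rises to it from the bench at 13 degrees over 55 mm; behind it the V falls at 30 degrees to its bottom.
- v_seat (a point): Where the centre of the tube belongs: seated in the V with its end against the stop; (-4, 35, 32) mm in the V-block's frame, on the axis of the seated tube. Axes as the V-block's.
- stop_face (a point): Point on the inner face of the upright blue stop plate (10 mm thick, 58 mm high, from x = -32 to +47 mm) where the axis of a seated tube meets it: (-4, 95, 32) mm in the V-block's frame. Axes as the V-block's.
- masking_tape: roll of beige masking tape lying flat, 96 mm across, 25 mm high; a bystander. Origin: centre of its underside
- wood_block: brown wooden block 45x110x28 mm, long side along its y; a bystander. Origin: centre of its underside
- wax_pot: low white round pot with a tan lid, 62 mm across, 35 mm high; a bystander. Origin: centre of its underside
- ply_block: plywood block 50x70x50 mm; a bystander. Origin: centre of its underside
- marker: red and white marker pen 135 mm long, 17 mm thick, lying behind the V-block; a bystander. Origin: its middle, on the underside
- clay_spatula: wooden-handled modelling spatula 178 mm long, 13 mm high, lying on the bench; a bystander. Origin: its middle, on the underside
Mind the look-alikes: they are no part of the job. Of the things that look like the v_block, the larger one is meant.

How it is judged:
By the outcome, as a careful person would: the job done as asked, in the order asked, and still so for the second after the job is handed in, with the robot touching nothing.
It also fails if it takes over 58 s, if anything falls off the work surface, if the arm or the gripper's body presses on something with over 40 N, if the wrist force passes 120 N, or if a joint passes its speed limit or range.

## Working session

There is one attempt and no reset: what is moved stays moved. The work goes in short steps, Python scripts to look and compute and a tool call to move; the robot and the scene stay as the last step left them, time stands still between calls to the robot, and variables do not carry over. Pictures are saved under pics/ and viewed, at most 11 in all, crops included, and the job is handed in when it is done.

Besides the shell and the picture viewer there is one more tool, called as name(argument=value, ...) on one line, values as JSON. apply_moves: Moves the arm, as the interface text tells. Its arguments: {"type":"object","properties":{"jaw":{"type":"array","items":{"type":"number"}},"linear":{"type":"array","items":{"type":"array","items":{"type":"number"}}},"dr":{"type":"array","items":{"type":"array","items":{"type":"number"}}}},"required":["jaw","linear","dr"]}

```bash
ls; mkdir -p pics
python3 - <<'E'
from plant import *
import cv2,numpy as np
o=observe();print({k:np.round(v,3) for k,v in o.items()})
for n in("top","scene"):
    f=grab_frame(n);cv2.imwrite(f"pics/{n}0.png",f["frame"]);print(n,f["K"],f["dist"],f["origin"],f["rotation"])
E
```

```text
pics
{'time_s': np.float64(0.0), 'joints': array([-1.357,  0.435,  0.025,  1.574, -0.012,  1.134, -0.075]), 'joint_velocities': array([-0.   , -0.001, -0.   ,  0.   ,  0.   , -0.001,  0.   ]), 'joint_torque': array([ 0.0000e+00, -6.6787e+01,  9.8500e-01, -3.1445e+01, -6.1000e-02,
        4.3000e-02,  0.0000e+00]), 'tcp_pos': array([0.195, 0.593, 0.226]), 'tool_rot': array([-4.960e-01, -3.102e+00,  3.000e-03]), 'contact_force': array([-0.251,  0.06 ,  0.463]), 'wrist_torque': array([-0.041,  0.004,  0.014]), 'grip_force': np.float64(0.0), 'width': np.float64(0.092)}
top [[501.30026599   0.         282.29965131]
 [  0.         501.30026599 209.3138352 ]
 [  0.           0.           1.        ]] [-0.10416466  0.          0.          0.          0.        ] [0.45514086 0.01142407 1.32029524] [-2.15391078  2.19994647 -0.0731832 ]
scene [[507.04785841   0.         275.66123777]
 [  0.         507.04785841 209.91142418]
 [  0.           0.           1.        ]] [0.03682145 0.         0.         0.         0.        ] [-0.03887534 -0.72483347  1.11771423] [-2.29458342  0.83018978 -0.31100975]
```

View pics/top0.png

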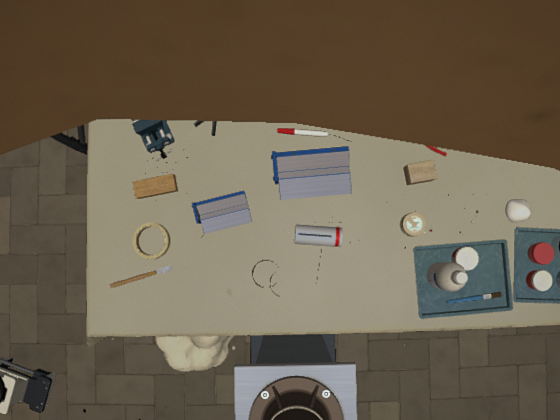

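View pics/scene0.png

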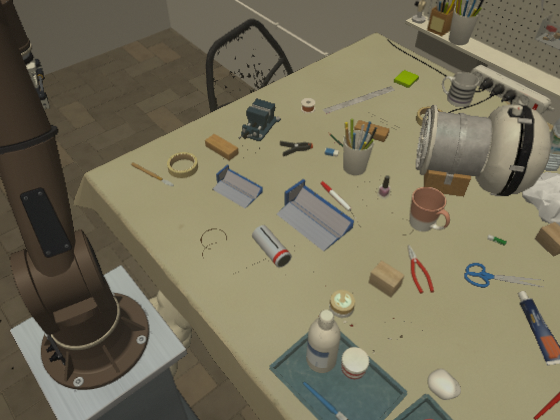

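The top picture shows two V-blocks: the larger at (313,174) with its stop plate on the left at (276,166), and a smaller look-alike at (222,212). The only tube is at (318,236), with its red band on the right. The larger V-block is the target. Next is a close crop to measure it.

```bash
cat > h.py <<'E'
import cv2,numpy as np
from scipy.spatial.transform import Rotation as R
from plant import *
def cam(f):
    r=np.asarray(f["rotation"],float); return R.from_rotvec(r).as_matrix() if r.shape==(3,) else r
def ray(f,uv,z):
    p=cv2.undistortPoints(np.float64([[uv]]),f["K"],np.float64(f["dist"]))[0,0]
    d=cam(f)@np.r_[p,1]; o=np.array(f["origin"]); return o+d*(z-o[2])/d[2]
def proj(f,P):
    M=cam(f).T; return cv2.projectPoints(np.float64(P),cv2.Rodrigues(M)[0],-M@np.array(f["origin"]),f["K"],np.float64(f["dist"]))[0][:,0]
E
python3 - <<'E'
from h import *
import pickle
f=grab_frame("top");pickle.dump(dict(f),open("top0.pkl","wb"))
print(ray(f,(318,236),.025),ray(f,(313,174),.01))
c=f["frame"][135:255,260:380];cv2.imwrite("pics/c0.png",cv2.resize(c,None,fx=5,fy=5,interpolation=cv2.INTER_CUBIC)[:600])
E
```

```text
[ 0.48464548 -0.06712671  0.025     ] [ 0.6484992  -0.05915378  0.01      ]
```

View pics/c0.png

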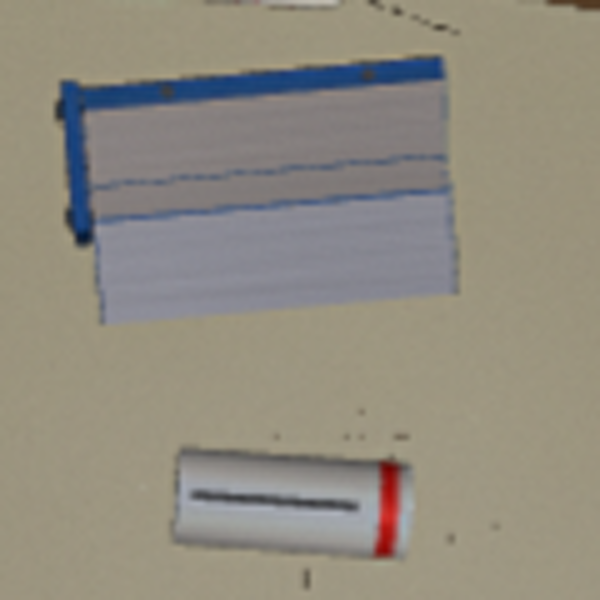

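Run:
```python
from h import *
import pickle
from scipy.optimize import least_squares
f=pickle.load(open("top0.pkl","rb"))
px=lambda a:(np.float64(a)+.5)/5-.5+[260,135]
L=np.float64([[-75,95,0],[-75,-95,0],[-20,95,12.5],[-20,-95,12.5],[0,-95,1],[35,-95,36],[47,-95,36]])/1e3
U=px([[102,323],[457,292],[97,221],[450,190],[447,157],[445,80],[442,57]])
T=lambda q,l:l@R.from_euler('z',q[2]).as_matrix().T+[q[0],q[1],0]
s=least_squares(lambda q:(proj(f,T(q,L))-U).ravel(),[.65,-.06,0]);q=s.x
print("block",q,np.round(s.fun,1))
t=np.array([ray(f,u,.025)[:2] for u in px([[180,449],[412,462],[408,557],[174,543]])])
c=t.mean(0);d=(t[0]+t[3]-t[1]-t[2])/2
print("tube",c,"len",np.linalg.norm(d),"w",np.linalg.norm(t[0]-t[3]),"yaw",np.arctan2(-d[0],d[1]))
m=R.from_euler('z',-q[2]).as_matrix()[:2,:2]
print("tube in block",m@(c-q[:2]))
print("seat",T(q,np.array([[-.004,.035,.032]])))
```

```text
block [ 0.66402747 -0.06028823  0.06382486] [-0.1  0.6  0.3  0.7 -1.  -0.2  0.3 -0.1 -0.4 -0.3  0.4 -0.4  0.5 -0.3]
tube [ 0.48683333 -0.06798402] len 0.12054775354735513 w 0.0486334012130532 yaw -0.07961687945885254
tube in block [-0.17732421  0.00362159]
seat [[ 0.65780326 -0.02561462  0.032     ]]
```

Calibration checks out: tube 120 x 49 mm, block fit residuals within 1 px. The tube is 177 mm before the V and needs to yaw +0.144 rad. I'll move behind it with two spread fingers held parallel to the V.

apply_moves(jaw=[0.06,0.06,0.06,0.06,0.06], linear=[[-0.037,-0.048,0],[-0.073,-0.095,0],[-0.11,-0.143,0],[-0.146,-0.19,0],[-0.183,-0.238,0]], dr=[[0,0,-0.076],[0,0,-0.152],[0,0,-0.228],[0,0,-0.304],[0,0,-0.38]])

```text
time_s: 0.78
tcp_pos: [0.2948, 0.3088, 0.2267]
tool_rot: [-0.103, 3.14, 0.0]
contact_force: [1.2, -0.5, -0.2]
width: 0.0604
grip_force: 0.0
```

```bash
cat >> h.py <<'E'
Q=np.array([.6640,-.0603]);YAW=.0638
def go(bx,by,z):
    """shift in tool axes from measured pose to block-frame (bx,by), height z; and turn to make tool y = block y"""
    o=observe();M=R.from_rotvec(o["tool_rot"]).as_matrix()
    w=np.r_[Q+R.from_euler('z',YAW).as_matrix()[:2,:2]@[bx,by],z]
    y=np.array([-np.sin(YAW),np.cos(YAW),0]);D=np.c_[np.cross(y,[0,0,-1]),y,[0,0,-1]]
    b=R.from_euler('z',-YAW).apply(np.r_[o["tcp_pos"][:2]-Q,o["tcp_pos"][2]])
    print("t",round(o["time_s"],2),"blockpos",np.round(b,4),"F",np.round(o["contact_force"],1),"w",round(float(o["width"]),4))
    print("lin",np.round(M.T@(w-o["tcp_pos"]),4),"dr",np.round(R.from_matrix(M.T@D).as_rotvec(),4))
E
python3 -c "
from h import *
go(-.235,.004,.1)"
```

```text
t 0.78 blockpos [-0.3449  0.3919  0.2267] F [ 1.2 -0.5 -0.2] w 0.0604
lin [-0.1091 -0.3881  0.1267] dr [0.0001 0.0002 0.0018]
```

apply_moves(jaw=[0.06,0.06,0.06,0.06,0.06], linear=[[-0.016,-0.056,0.018],[-0.032,-0.112,0.036],[-0.048,-0.168,0.054],[-0.064,-0.224,0.072],[-0.08,-0.28,0.09]], dr=[[0,0,0],[0,0,0],[0,0,0],[0,0,0],[0,0,0]])

```text
time_s: 1.4
tcp_pos: [0.3924, 0.0347, 0.1365]
tool_rot: [-0.1, 3.139, 0.001]
contact_force: [1.6, 0.9, 0.3]
width: 0.0596
grip_force: 0.0
```

apply_moves(jaw=[0.06,0.06,0.06,0.06,0.06], linear=[[-0.014,-0.05,0.017],[-0.029,-0.1,0.034],[-0.029,-0.108,0.036],[-0.029,-0.108,0.036],[-0.029,-0.108,0.036]], dr=[[0,0,0],[0,0,0],[0,0,0],[0,0,0],[0,0,0]])

```text
time_s: 2.02
tcp_pos: [0.4275, -0.0681, 0.101]
tool_rot: [-0.102, 3.14, 0.001]
contact_force: [-0.6, -0.1, 0.5]
width: 0.06
grip_force: 0.0
```

```bash
python3 -c "
from h import *
go(-.235,.004,.018)
f=grab_frame('wrist');cv2.imwrite('pics/w1.png',f['frame'])"
```

```text
t 2.02 blockpos [-0.2365  0.0073  0.101 ] F [-0.6 -0.1  0.5] w 0.06
lin [-0.0015 -0.0033  0.083 ] dr [0.0008 0.0001 0.0013]
```

View pics/w1.png

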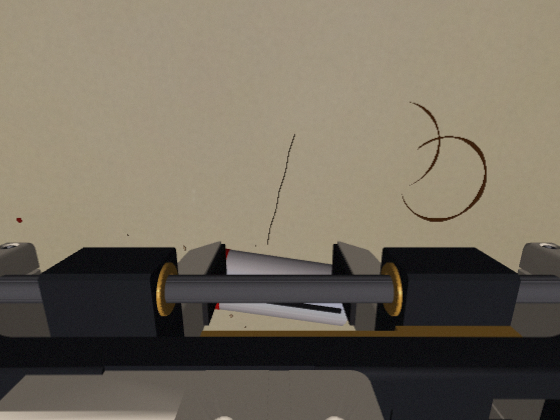

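```bash
python3 -c "
from h import *
f=grab_frame('wrist');print(np.round(f['origin'],3))
c=np.array([.4868,-.0680,.025]);a=np.array([np.sin(.08),np.cos(.08),0]);n=np.array([-np.cos(.08),np.sin(.08),0])
print(proj(f,[c+a*.06+n*.025,c-a*.06+n*.025,c+[0,0,.025]]).round())
f=grab_frame('top')
d=np.abs(f['frame'].astype(int)-cv2.imread('pics/top0.png')).sum(2)[220:255,285:350]
print(d.max(),(d>60).sum())
c=f['frame'][135:285,230:400];cv2.imwrite('pics/c1.png',cv2.resize(c,None,fx=4,fy=4))"
```

```text
[ 0.355 -0.073  0.259]
[[349. 270.]
 [208. 250.]
 [275. 303.]]
421 1065
```

View pics/c1.png

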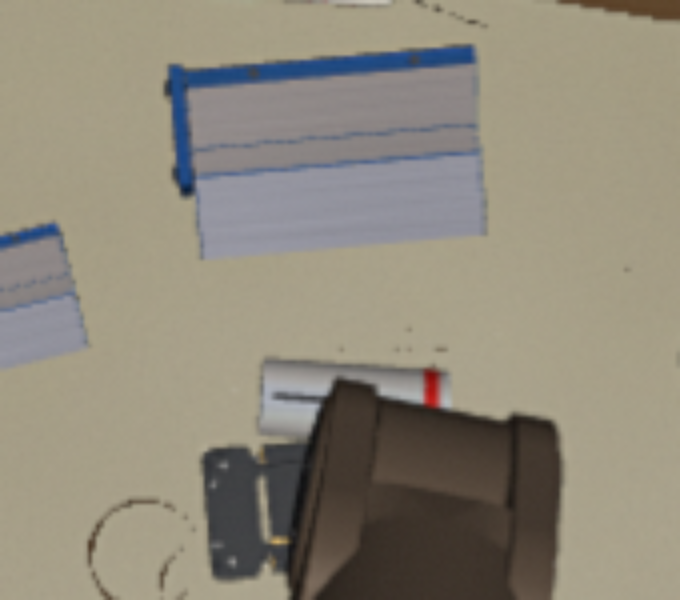

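The wrist view matches the prediction: tube edges near (208,250) and (345,265). The top crop at (350,400) shows the gripper clear behind the tube. Going down next.

apply_moves(jaw=[0.06,0.06,0.06,0.06], linear=[[0,-0.004,0.04],[0,-0.004,0.075],[0,-0.004,0.083],[0,-0.004,0.083]], dr=[[0,0,0],[0,0,0],[0,0,0],[0,0,0]])

```text
time_s: 2.68
tcp_pos: [0.4279, -0.0733, 0.018]
tool_rot: [0.1, -3.139, -0.0]
contact_force: [0.4, -0.6, 1.0]
width: 0.06
grip_force: 0.0
```

apply_moves(jaw=[0.06,0.06,0.06,0.06,0.06], linear=[[-0.006,0,0],[-0.012,0,0],[-0.018,0,0],[-0.024,0,0],[-0.03,0,0]], dr=[[0,0,0],[0,0,0],[0,0,0],[0,0,0],[0,0,0]])

```text
time_s: 3.3
tcp_pos: [0.4584, -0.0717, 0.0178]
tool_rot: [-0.099, 3.14, 0.0]
contact_force: [-0.9, -0.5, -0.2]
width: 0.0601
grip_force: 0.2
```

```bash
cat >> h.py <<'E'
def look(n,view=True):
    go(-.06,.004,.018)
    f=grab_frame('top');c=f['frame'][135:285,230:400]
    cv2.imwrite(f'pics/{n}.png',cv2.resize(c,None,fx=4,fy=4,interpolation=cv2.INTER_CUBIC))
    h=cv2.cvtColor(f['frame'],cv2.COLOR_BGR2HSV)[140:270,290:370]
    m=((h[...,0]<8)|(h[...,0]>172))&(h[...,1]>150)&(h[...,2]>70)
    p=np.argwhere(m)[:,::-1]+[290,140]
    if len(p)>3:
        w=np.array([ray(f,u,.03) for u in p]);b=R.from_euler('z',-YAW).apply(w-np.r_[Q,0])
        print("red band px",len(p),p.mean(0),"block x",np.round([b[:,0].min(),b[:,0].max()],4),"y",b[:,1].mean().round(4))
E
python3 -c "
from h import *
look('c2')"
```

```text
t 3.3 blockpos [-0.2059  0.0018  0.0178] F [-0.9 -0.5 -0.2] w 0.0601
lin [-0.1459  0.0023 -0.0002] dr [ 0.0001  0.0001 -0.0006]
```

View pics/c2.png

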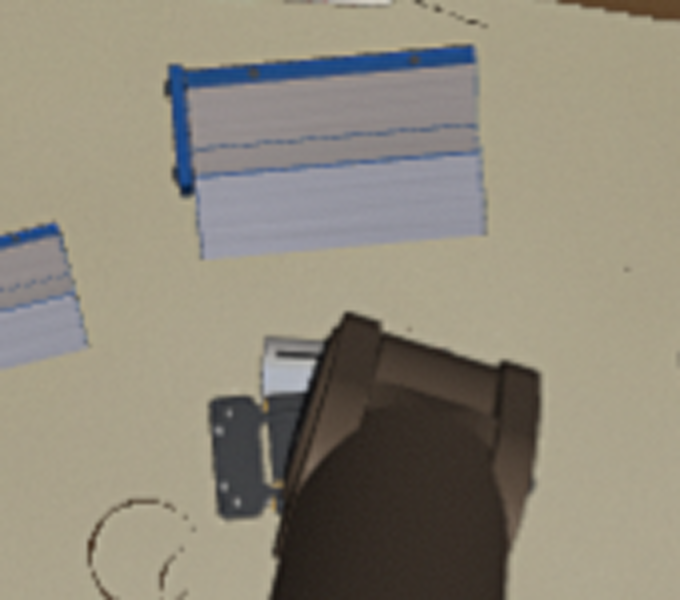

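The crop shows the tube rolled forward, with its left end at (290,365), and the arm hiding the red end. I'll keep pushing gently.

apply_moves(jaw=[0.06,0.06,0.06,0.06,0.06], linear=[[-0.006,0,0],[-0.012,0,0],[-0.018,0,0],[-0.024,0,0],[-0.03,0,0]], dr=[[0,0,0],[0,0,0],[0,0,0],[0,0,0],[0,0,0]])

```text
time_s: 3.98
tcp_pos: [0.4883, -0.0698, 0.0177]
tool_rot: [-0.099, 3.14, 0.0]
contact_force: [-0.6, 0.4, 0.5]
width: 0.06
grip_force: 0.1
```

apply_moves(jaw=[0.06,0.06,0.06,0.06,0.06], linear=[[-0.006,0,0],[-0.012,0,0],[-0.018,0,0],[-0.024,0,0],[-0.03,0,0]], dr=[[0,0,0],[0,0,0],[0,0,0],[0,0,0],[0,0,0]])

```text
time_s: 4.6
tcp_pos: [0.5182, -0.0679, 0.0177]
tool_rot: [0.099, -3.14, -0.0]
contact_force: [-0.4, 0.6, 0.3]
width: 0.0598
grip_force: 0.1
```

apply_moves(jaw=[0.06,0.06,0.06,0.06,0.06], linear=[[-0.006,0,0],[-0.012,0,0],[-0.018,0,0],[-0.024,0,0],[-0.03,0,0]], dr=[[0,0,0],[0,0,0],[0,0,0],[0,0,0],[0,0,0]])

```text
time_s: 5.22
tcp_pos: [0.5477, -0.0661, 0.0176]
tool_rot: [0.099, -3.139, -0.0]
contact_force: [-1.6, 0.1, 0.7]
width: 0.0598
grip_force: 1.0
```

```bash
python3 -c "
from h import *
look('c3')
f=grab_frame('scene');cv2.imwrite('pics/s3.png',cv2.resize(f['frame'][160:290,200:390],None,fx=4,fy=4,interpolation=cv2.INTER_CUBIC))"
```

```text
t 5.22 blockpos [-0.1164  0.0016  0.0176] F [-1.6  0.1  0.7] w 0.0598
lin [-0.0564  0.0024 -0.0004] dr [ 0.0001 -0.0007 -0.0009]
```

View pics/s3.png

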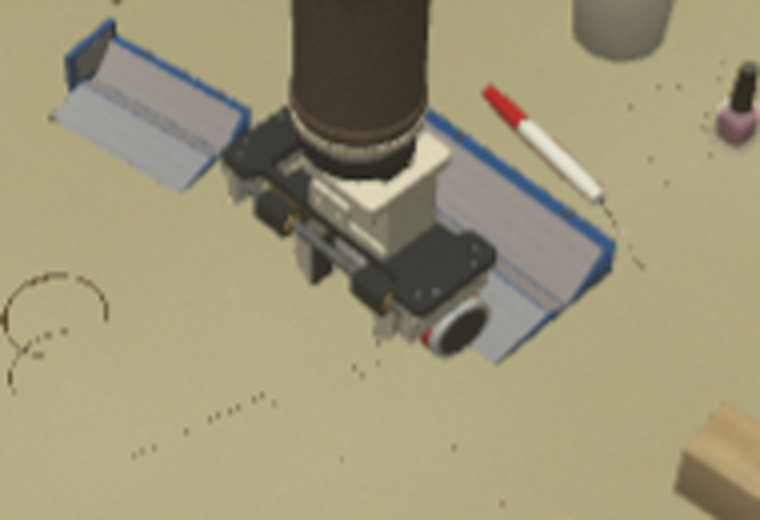

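The tube sits square at the ramp foot with its red end at (462,328), touching the fingers (about 1.6 N). Next it goes up the ramp.

apply_moves(jaw=[0.06,0.06,0.06,0.06,0.06], linear=[[-0.006,0,0],[-0.012,0,0],[-0.018,0,0],[-0.024,0,0],[-0.03,0,0]], dr=[[0,0,0],[0,0,0],[0,0,0],[0,0,0],[0,0,0]])

```text
time_s: 5.95
tcp_pos: [0.5779, -0.0641, 0.0177]
tool_rot: [0.099, -3.14, -0.0]
contact_force: [-5.2, -0.7, 2.5]
width: 0.0601
grip_force: 2.3
```

```bash
python3 -c "
from h import *
f=grab_frame('scene');b=lambda u,z:R.from_euler('z',-YAW).apply(ray(f,u,z)-np.r_[Q,0])
print('earlier end',b((315.4,241.9),.026).round(4))
look('c4')"
```

```text
earlier end [-0.0828 -0.0713  0.026 ]
t 6.0 blockpos [-0.0848  0.0018  0.0178] F [1.4 0.  0.6] w 0.0597
lin [-0.0248  0.0022 -0.0002] dr [-0.0001  0.0015 -0.0002]
```

apply_moves(jaw=[0.06,0.06,0.06,0.06,0.06], linear=[[-0.005,0,0],[-0.01,0,0],[-0.015,0,0],[-0.02,0,0],[-0.025,0,0]], dr=[[0,0,0],[0,0,0],[0,0,0],[0,0,0],[0,0,0]])

```text
time_s: 6.68
tcp_pos: [0.603, -0.0625, 0.0177]
tool_rot: [-0.099, 3.14, 0.0]
contact_force: [-3.6, -0.9, 3.0]
width: 0.06
grip_force: 2.0
```

apply_moves(jaw=[0.06,0.06,0.06,0.06,0.06], linear=[[-0.003,0,0],[-0.006,0,0],[-0.009,0,0],[-0.012,0,0],[-0.014,0,0]], dr=[[0,0,0],[0,0,0],[0,0,0],[0,0,0],[0,0,0]])

```text
time_s: 7.3
tcp_pos: [0.6169, -0.0616, 0.0177]
tool_rot: [-0.099, 3.14, 0.0]
contact_force: [0.2, 0.5, -1.1]
width: 0.0603
grip_force: 0.0
```

```bash
python3 -c "
from h import *
look('c5')
f=grab_frame('scene');cv2.imwrite('pics/s5.png',cv2.resize(f['frame'][160:290,200:390],None,fx=4,fy=4,interpolation=cv2.INTER_CUBIC))"
```

```text
t 7.3 blockpos [-0.047   0.0017  0.0177] F [ 0.2  0.5 -1.1] w 0.0603
lin [ 0.013   0.0023 -0.0003] dr [ 0.      0.0003 -0.0007]
```

View pics/s5.png

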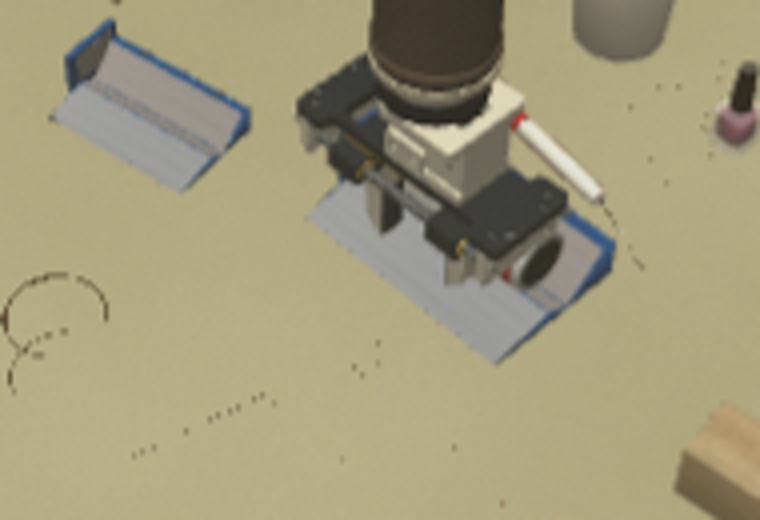

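The tube has dropped over the crest into the V, with its red end at (543,262), and the finger force is zero. I'll back off, rise, and locate the tube.

apply_moves(jaw=[0.06,0.06,0.06,0.06,0.06], linear=[[0.015,0,0],[0.02,0,-0.03],[0.02,0,-0.08],[0.02,-0.05,-0.1],[0.02,-0.1,-0.1]], dr=[[0,0,0],[0,0,0],[0,0,0],[0,0,0],[0,0,0]])

```text
time_s: 8.02
tcp_pos: [0.6045, -0.1635, 0.1201]
tool_rot: [-0.102, 3.136, -0.001]
contact_force: [1.4, -0.2, -0.5]
width: 0.0601
grip_force: 0.0
```

```bash
python3 -c "
from h import *
f=grab_frame('scene');b=lambda u,z:R.from_euler('z',-YAW).apply(ray(f,u,z)-np.r_[Q,0])
print('end',b((335.6,225.4),.032).round(4))
look('c6')
go(-.004,-.115,.025)"
```

```text
end [-0.0036 -0.0727  0.032 ]
t 8.07 blockpos [-0.0683 -0.109   0.1197] F [-1.2 -7.2  1.1] w 0.0601
lin [-0.0072  0.1137  0.101 ] dr [-0.0064  0.0028 -0.0074]
red band px 26 [336.76923077 162.15384615] block x [-0.0083  0.0188] y -0.0611
t 8.12 blockpos [-0.0687 -0.1062  0.1189] F [ 0.3 -0.9 -0.5] w 0.0603
lin [-0.0646 -0.0077  0.094 ] dr [-0.0048  0.0015 -0.0088]
```

The tube is seated (end at x=-3.6 mm, -4 expected), with its red end at y=-73 mm, so it needs a push of about 48 mm. Next: close the fingers beyond the red end and lower them.

apply_moves(jaw=[0,0,0,0,0], linear=[[-0.03,-0.017,0],[-0.063,-0.017,0],[-0.063,-0.017,0],[-0.063,-0.017,0.04],[-0.063,-0.017,0.07]], dr=[[0,0,0],[0,0,0],[0,0,0],[0,0,0],[0,0,0]])

```text
time_s: 8.75
tcp_pos: [0.6656, -0.1752, 0.0464]
tool_rot: [0.099, -3.139, -0.001]
contact_force: [0.7, 0.4, -0.1]
width: 0.0145
grip_force: 0.0
```

apply_moves(jaw=[0,0,0], linear=[[0,0,0.015],[0,0,0.023],[0,0,0.023]], dr=[[0,0,0],[0,0,0],[0,0,0]])

```text
time_s: 9.12
tcp_pos: [0.6669, -0.1758, 0.025]
tool_rot: [-0.099, 3.14, -0.0]
contact_force: [0.4, -0.4, 0.5]
width: 0.0004
grip_force: 0.0
```

```bash
python3 -c "
from h import *
go(-.004,-.044,.025)
f=grab_frame('scene');cv2.imwrite('pics/s7.png',cv2.resize(f['frame'][160:290,220:410],None,fx=4,fy=4,interpolation=cv2.INTER_CUBIC))"
```

```text
t 9.12 blockpos [-0.0044 -0.1154  0.025 ] F [ 0.4 -0.4  0.5] w 0.0004
lin [-0.0004  0.0714  0.    ] dr [-0.      0.0002 -0.0007]
```

View pics/s7.png

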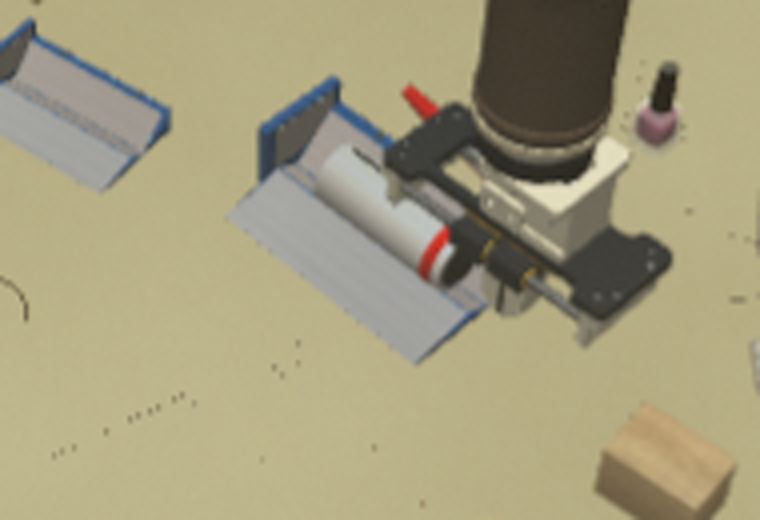

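The tube lies in the V with its red end at (445,262), and the closed fingers are beyond it at (510,290). Pushing endways next.

apply_moves(jaw=[0,0,0,0,0], linear=[[0,0.007,0],[0,0.014,0],[0,0.02,0],[0,0.025,0],[0,0.03,0]], dr=[[0,0,0],[0,0,0],[0,0,0],[0,0,0],[0,0,0]])

```text
time_s: 9.8
tcp_pos: [0.6651, -0.1461, 0.0249]
tool_rot: [-0.099, 3.14, -0.001]
contact_force: [0.2, -1.7, -0.6]
width: 0.0004
grip_force: 1.0
```

apply_moves(jaw=[0,0,0,0,0], linear=[[0,0.005,0],[0,0.01,0],[0,0.015,0],[0,0.02,0],[0,0.025,0]], dr=[[0,0,0],[0,0,0],[0,0,0],[0,0,0],[0,0,0]])

```text
time_s: 10.42
tcp_pos: [0.6634, -0.1207, 0.0248]
tool_rot: [-0.099, 3.14, -0.0]
contact_force: [0.1, -3.2, 1.6]
width: 0.0004
grip_force: 1.4
```

```bash
python3 -c "
from h import *
go(-.004,-.044,.025)"
```

```text
t 10.43 blockpos [-0.0044 -0.0602  0.0248] F [ 0.1 -3.2  1.6] w 0.0004
lin [-0.0004  0.0162 -0.0003] dr [-0.0001  0.0001 -0.0008]
```

apply_moves(jaw=[0,0,0,0,0], linear=[[0,0.003,0],[0,0.006,0],[0,0.008,0],[0,0.01,0],[0,0.012,0]], dr=[[0,0,0],[0,0,0],[0,0,0],[0,0,0],[0,0,0]])

```text
time_s: 11.05
tcp_pos: [0.6627, -0.1089, 0.0248]
tool_rot: [-0.099, 3.14, -0.0]
contact_force: [-0.2, -3.0, 0.7]
width: 0.0002
grip_force: 1.5
```

apply_moves(jaw=[0,0,0], linear=[[0,0.001,0],[0,0.002,0],[0,0.002,0]], dr=[[0,0,0],[0,0,0],[0,0,0]])

```text
time_s: 11.42
tcp_pos: [0.6625, -0.1067, 0.0247]
tool_rot: [-0.099, 3.14, 0.0]
contact_force: [0.8, -2.3, 1.5]
width: 0.0006
grip_force: 1.3
```

apply_moves(jaw=[0,0,0], linear=[[0,0.001,0],[0,0.0015,0],[0,0.0015,0]], dr=[[0,0,0],[0,0,0],[0,0,0]])

```text
time_s: 11.8
tcp_pos: [0.6624, -0.1053, 0.0247]
tool_rot: [-0.099, 3.14, 0.0]
contact_force: [0.2, -2.9, 1.6]
width: 0.0004
grip_force: 1.4
```

Still only sliding friction (about 3 N). I'll keep going in small steps until the force rises.

apply_moves(jaw=[0,0,0], linear=[[0,0.001,0],[0,0.0015,0],[0,0.0015,0]], dr=[[0,0,0],[0,0,0],[0,0,0]])

```text
time_s: 12.18
tcp_pos: [0.6624, -0.1038, 0.0247]
tool_rot: [-0.099, 3.14, 0.0]
contact_force: [-0.3, -3.3, 2.3]
width: 0.0002
grip_force: 1.4
```

```bash
python3 -c "
from h import *
go(-.004,-.044,.025)
f=grab_frame('scene');cv2.imwrite('pics/s9.png',cv2.resize(f['frame'][160:260,240:370],None,fx=6,fy=6,interpolation=cv2.INTER_CUBIC))"
```

```text
t 12.18 blockpos [-0.0044 -0.0433  0.0247] F [-0.3 -3.3  2.3] w 0.0002
lin [-0.0004 -0.0007 -0.0003] dr [ 0.0001  0.     -0.0006]
```

View pics/s9.png

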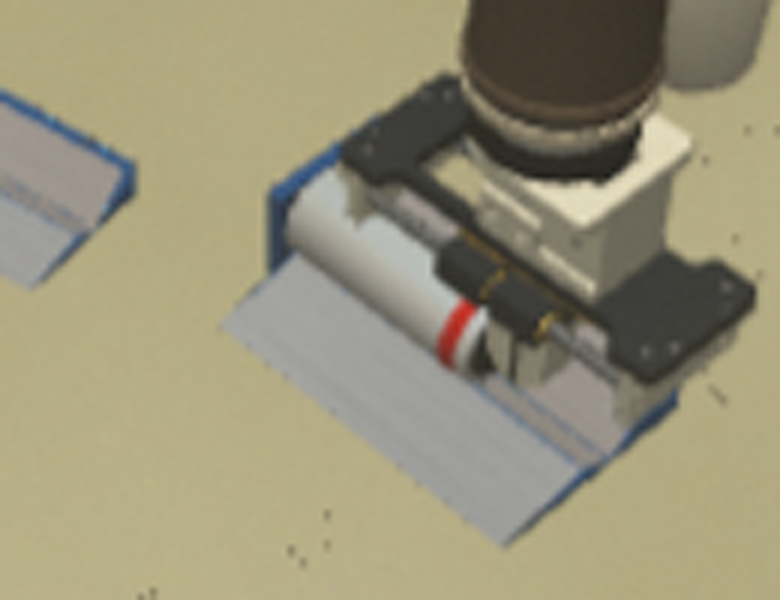

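The tube's far end at (295,215) is almost at the stop plate at (278,225). Continuing until contact.

apply_moves(jaw=[0,0,0,0], linear=[[0,0.001,0],[0,0.002,0],[0,0.0025,0],[0,0.0025,0]], dr=[[0,0,0],[0,0,0],[0,0,0],[0,0,0]])

```text
time_s: 12.72
tcp_pos: [0.6623, -0.1037, 0.0249]
tool_rot: [-0.097, 3.139, -0.004]
contact_force: [2.3, -6.8, 0.1]
width: 0.0003
grip_force: 4.1
```

apply_moves(jaw=[0,0,0], linear=[[0,0.001,0],[0,0.0015,0],[0,0.0015,0]], dr=[[0,0,0],[0,0,0],[0,0,0]])

```text
time_s: 13.1
tcp_pos: [0.6623, -0.1036, 0.0249]
tool_rot: [-0.095, 3.139, -0.006]
contact_force: [1.7, -11.5, -0.4]
width: 0.0006
grip_force: 5.8
```

The TCP has stalled and the force has risen to 11.5 N, so the end is against the stop. Retreating.

apply_moves(jaw=[0,0,0,0,0], linear=[[0,-0.004,0],[0,-0.015,0],[0,-0.05,0],[0,-0.08,-0.03],[0,-0.08,-0.09]], dr=[[0,0,0],[0,0,0],[0,0,0],[0,0,0],[0,0,0]])

```text
time_s: 13.72
tcp_pos: [0.6646, -0.1829, 0.1131]
tool_rot: [0.093, -3.135, 0.0]
contact_force: [1.6, 1.2, -0.1]
width: 0.0007
grip_force: 0.0
```

apply_moves(jaw=[0,0,0,0,0], linear=[[0.04,0,-0.04],[0.09,0,-0.06],[0.14,0,-0.06],[0.18,0,-0.06],[0.18,0,-0.06]], dr=[[0,0,0],[0,0,0],[0,0,0],[0,0,0],[0,0,0]])

```text
time_s: 14.35
tcp_pos: [0.4845, -0.1913, 0.1749]
tool_rot: [0.096, -3.139, -0.002]
contact_force: [0.8, -0.1, -0.2]
width: 0.0
grip_force: 0.0
```

```bash
python3 -c "
from h import *
look('c10')
f=grab_frame('scene');a=cv2.imread('pics/c10.png')[:420,100:620]
s=cv2.resize(f['frame'][170:260,250:360],(260,213),interpolation=cv2.INTER_CUBIC)
o=np.zeros((420,780,3),np.uint8);o[:,:520]=a;o[:213,520:]=s;cv2.imwrite('pics/f10.png',o)"
```

```text
t 14.35 blockpos [-0.1875 -0.1193  0.1749] F [ 0.8 -0.1 -0.2] w 0.0
lin [-0.1273  0.1233  0.157 ] dr [ 0.0016 -0.0011 -0.0026]
red band px 49 [318.97959184 166.93877551] block x [-0.0253  0.0201] y -0.0138
```

View pics/f10.png

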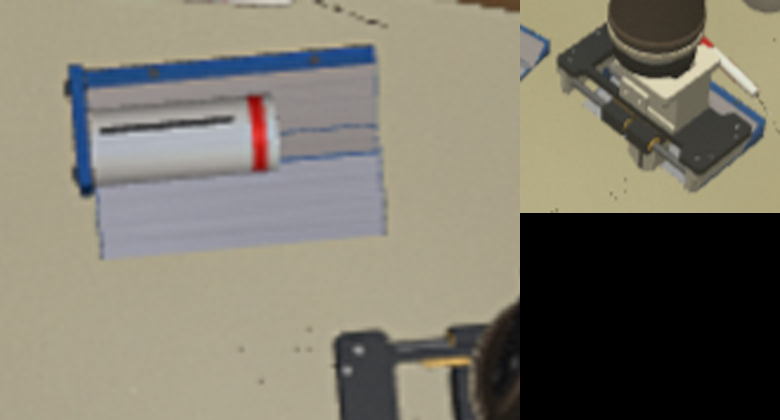

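The tube lies seated in the V with its far end at the stop plate (90,140) and its red band at (258,133). The gripper is clear of everything, so I'm handing in.

```bash
python3 -c "
from plant import *
print(sign_off())"
```

```text
the job is handed in; nothing more can be done
None
```

I rolled the tube up the ramp into the larger V-block and pushed it along the V until it stopped against the stop plate; the job was handed in at about 14 s with the gripper clear of everything, and no verdict came back.

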